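# Click the board holder's jaw to its green width mark

### The job

Preset the blue board holder for the next phone board: take the orange-handled adjusting tool from its stand and, with its blade through the slot in the holder's housing, advance the star wheel one tooth at a time in the direction of the arrow until the jaw's yellow pointer stands at the green mark. Then put the tool back in its stand, upright with its collar resting on top. Do not push the jaw itself, and leave the bottle, can, dish and green circuit board where they are.

Things in the scene. Friction and masses are not known exactly. Their poses are not given: they have to be found in the camera images.
- holder: Blue board holder, fixed: base 110 (x; 121 at the marks) by 230 (y) by 12 mm; origin at the centre of its underside, z up. Its closed housing, 76 (x) by 50 (y) mm, centred at y = -90 mm, top 80 mm above the bench, holds the star wheel. The jaw slides along y towards the fixed jaw (centre y = 99 mm, top 52 mm). A black arrow on the housing points to the holder's +x, the way to push the wheel's top.
- slot (a point): Centre of the slot's mouth in the 6 mm thick aluminium top of the housing, 80 mm above the bench. The slot is 36 mm long along the holder's x, 16 mm wide along its y, and open to the wheel. A tooth is sure to click on when the blade's centre, 16 mm deep, is pushed to 12 mm on the +x side of this point (half a tooth is at about 6 mm); the slot's length allows one tooth a stroke.
- star_wheel: Brass star wheel, origin at its centre, 36 mm below the slot's mouth; axle along the holder's y. 12 mm wide, hub radius 16 mm, 8 teeth 4 mm thick, tips at radius 28 mm. Click detent: at rest one tooth stands straight up under the slot's centre, the next at 45 degrees; past half a tooth it clicks on by itself. Pushing takes 5 to 10 N. Each tooth towards +x moves the jaw 12 mm to +y.
- entry (a point): Point in the plane of the slot's mouth, 10 mm to the holder's -x side of the slot's centre. A blade lowered here to 16 mm below the mouth stands in the gap behind the upright tooth, touching nothing. Pushing any tooth to the holder's -x turns the wheel back, so lift the blade out of the slot before returning here for the next tooth.
- jaw: Moving aluminium jaw, 70 (x) by 16 (y) by 36 mm, driven by the wheel's screw; origin at the centre of its underside, 14 mm above the bench. It travels along the holder's y. Not to be pushed directly.
- pointer (a point): Tip of the jaw's small yellow pointer on its +x side, 45 mm to the holder's +x of the jaw's origin and 30 mm above the bench; beside the marks.
- green_mark: Green width mark, 18 (x) by 7 (y) by 14 mm, on the +x edge of the holder's base; origin at the centre of its underside, axes parallel to the holder's. It stands 2, 3 or 4 teeth (24, 36 or 48 mm) to the holder's +y of where the pointer starts; two like white marks stand at the other two places: ignore them.
- stand: Black tool stand, a fixed block 64 by 64 by 75 mm with a vertical square hole 23 mm wide through its middle; origin at the centre of its underside.
- stand_top (a point): Centre of the hole's mouth on the stand's top, 75 mm above the bench.
- tool: Adjusting tool, about 90 g, upright in the stand. Origin at the centre of the underside of its collar (36 by 36 by 6 mm), which rests on the stand's top; axes parallel to the stand's at the start. Orange handle above, 22 (x) by 26 (y) mm, up to 56 mm over the origin. Steel blade below, 5 (x) by 8 (y) mm, down to 60 mm. Use it with its x along the holder's x, either way round, gripped across x.
- bottle: White bottle with blue label and yellow cap, 36 mm across, 120 mm tall, loose, 73 to 80 mm to the stand's -x side of its centre, so a gripper opened wide along the stand's x may strike it; origin at the centre of its underside. Bystander.
- can: Tall can with red label, 44 mm across, 160 mm tall, loose, between holder and stand; origin at the centre of its underside. Bystander.
- dish: Small steel dish, 70 mm across, 22 mm high, loose, behind the stand; origin at the centre of its underside. Bystander.
- board: Green phone circuit board, 45 by 100 by 7 mm, loose, flat on the bench before the holder; origin at the centre of its underside. Bystander.
Not all that is in view belongs to the job. Leave any purple look-alike of the tool alone.

How it is judged:
On the way, in this order (a step that is already met when the one before it is completed fails the run):
1. the tool is lifted out of its stand (z of tool in the frame of stand_top above 0.062 m), for 0.05 s.
2. the tool's blade pushes the wheel's first tooth (contact force between tool and star_wheel above 0.3 N and distance of pointer from where it was at the start of the episode between 0.0018 and 0.0105 m), for 0.02 s.
3. the wheel rests one tooth on (jaw 12 mm from its start, within 3 mm) (distance of pointer from where it was at the start of the episode between 0.009 and 0.015 m), for 0.2 s.
4. the tool's blade pushes the second tooth (contact force between tool and star_wheel above 0.3 N and distance of pointer from where it was at the start of the episode between 0.0153 and 0.0225 m), for 0.02 s.
5. the wheel rests two teeth on (jaw 24 mm from its start, within 3 mm) (distance of pointer from where it was at the start of the episode between 0.021 and 0.027 m), for 0.2 s.
At the end, for the whole second after the job is handed in: The pointer stands at the green mark along the holder's y within 4 mm; the tool is released and still in its stand, upright within 0.08 rad, collar within 4 mm of the stand's top and within 13 mm of the hole's centre; bottle, can, dish and board within 30 mm of where they started (y of pointer in the frame of green_mark between -0.004 and 0.004 m and horizontal distance between tool and stand_top below 0.013 m and z of tool in the frame of stand_top between -0.004 and 0.004 m and angle between tool's own z axis and vertical below 0.08 rad and linear speed of tool below 0.02 m/s and distance of each of bottle, can, dish, board from where it was at the start of the episode below 0.03 m); the robot touches nothing.
It fails at once if the jaw is pushed directly (more than 3 N) (contact force between jaw and anything else above 3 N).
It fails at once if bottle, can, dish or circuit board moved more than 30 mm (not (distance of each of bottle, can, dish, board from where it was at the start of the episode below 0.03 m)).
It fails at once if the bottle or can is tipped (angle between any of bottle, can's own z axis and vertical above 0.5 rad).
It also fails if it takes over 67 s, if anything falls off the work surface, if the arm or the gripper's body presses on something with over 40 N, if the wrist force passes 120 N, or if a joint passes its speed limit or range.

### The arm

A 6-joint arm with a two-finger parallel gripper is mounted at the origin on the work surface. World frame = base frame: x ahead of the robot, y to its left, z up, the work surface at z = 0. Lengths are in m, angles in rad, forces in N, time in s.
With the tool pointing down it reaches from about 0.4 to 0.825 m from the base axis. Payload 7 kg.
Tool frame: the origin (TCP) lies at the very end of the fingers, on their centre line; the grasp point (between the pads) lies manip.grasp_offset behind it (manip.grasp_offset is the distance from the TCP to the grasp point, in m); z points along the fingers, y is the direction in which the jaws open and shut (so a half turn about z gives the same grasp; the last joint's range is limited). The gripper opens to 88 mm and grips with 3 to 60 N. Pads are 19 mm wide; open, the fingers measure 130 mm over their backs; the gripper's body (78 mm by 193 mm) begins 47 mm behind the grasp point.
Start: joints at [1.395, 0.359, 0.012, 0, -1.224, -0.288], TCP at [0.302, 0.604, 0.227] pointing down, gripper open.
Joint ranges: [-3.07, 3.07], [-1.43, 2.12], [-1.02, 1.25], [-3.03, 1.67], [-3.05, -0], [-3.03, 3.03]. Speed limits (rad/s): [2.39, 2.39, 3.01, 3.14, 3.14, 3.14].

### API

Orientations are given as a 3x3 rotation matrix whose columns are the frame's x, y, z axes.
In Python, from rig import manip gives the robot as it stands.
- The arm moves only by the tool drive_tool, never from a script. Its argument "deltas" is a list of rows, each an object with "slide": the shift along the tool's x, y, z in m, a list of three; "rot": the turn, a rotation vector about the tool's x, y, z in rad, a list of three; "hand": the finger opening in m, from 0 to 0.0876. A call has 1 to 5 rows; each row shifts and turns the pose as measured when the row begins, along the tool's axes as they then stand; what a row does not reach is not made up. A row lasts 1/12 s, in which the tool goes at most 41.7 mm and 7.16 degrees, less where a joint would pass 70% of its speed; a pose out of reach is approached as far as the arm can. A call is refused whole if a number of a shift passes 0.0417 or a number of a turn 0.125, either way. A call with a gripper value outside its range is refused whole. The fingers move at their own pace and stop on an object; the grip force is fixed at half the most. Time passes only in rows, so rows that do not move let the fingers close. It gives the time, the measured TCP pose, the force and the opening at its end, in the units of the state.
- manip.get_obs(): the state, without advancing time (a new reading comes with each control period).
- manip.capture(name): name is "side" or "top" or "wrist"; returns a dict with "pixels" (480x640x3 uint8, red, green, blue), "intrinsics" (3x3 intrinsics, pixels), "dist_coeffs" ([k1, k2, p1, p2, k3] as OpenCV has them; the pictures are not rectified), "R" (3x3) and "t" (3): a world point X has camera coordinates R X + t; the wrist camera has in their place "hand_eye" (4x4, takes a point from camera to tool coordinates, whose origin is the TCP and whose axes are the flange's). Camera axes: x right, y down, z forward; pixel columns grow to the right and rows downward; lengths in m; the calibration is good to about 2 mm. A picture is of the moment at which its call begins: read the wrist's pose just before it. There is no depth.
- manip.hand_in(): hands the job in, once; it reports no verdict.
The state is a dict: "clock": time; "joint_pos": joint angles; "qvel": joint speeds; "tau": joint torques, N m; "position": TCP position; "orientation": TCP orientation; "ft_force": force on the tool from outside, world axes, zero at the start; "moment": the same for the moment, N m; "gripper_width": finger opening in m.
Only numpy, scipy, OpenCV 4.12 (cv2) and the standard library are available. Lean on these libraries where they do the work, as an engineer would, in place of code of your own. Each camera call takes 0.05 s, during which the arm holds its last target. There are 200 camera calls.

## Working session

There is one attempt and no reset: what is moved stays moved. The work goes in short steps, Python scripts to look and compute and a tool call to move; the robot and the scene stay as the last step left them, time stands still between calls to the robot, and variables do not carry over. Pictures are saved under pics/ and viewed, about 8 in all and at most 12, crops included, and the job is handed in when it is done.

Besides the shell and the picture viewer there is one more tool, called after "Call:" as name([rows], argument=value, ...), one row to a line, values as JSON. drive_tool: Moves the arm, as the interface text tells. Its arguments: {"type":"object","properties":{"deltas":{"type":"array","items":{"type":"object","properties":{"slide":{"type":"array","items":{"type":"number"}},"rot":{"type":"array","items":{"type":"number"}},"hand":{"type":"number"}}}}},"required":["deltas"]}

```bash
ls; mkdir -p pics; python3 - <<'E'
from rig import manip
import cv2,numpy as np,pickle
o=manip.get_obs();print(o, manip.grasp_offset)
for n in("top","side"):
    c=manip.capture(n);cv2.imwrite(f"pics/{n}0.png",c["pixels"][:,:,::-1]);pickle.dump(c,open(f"{n}.pkl","wb"))
    print({k:v for k,v in c.items() if k!="pixels"})
E
```

```text
pics
{'clock': 0.0, 'joint_pos': array([ 1.39507915e+00,  3.59383614e-01,  1.10572795e-02, -3.61164535e-04,
       -1.22410371e+00, -2.88081870e-01]), 'qvel': array([-6.02435080e-04, -4.28512308e-04, -6.32043047e-05, -4.08743742e-05,
       -3.08900479e-04,  6.08856165e-04]), 'tau': array([-1.54633934e-03, -5.82724714e+01,  2.93052953e+01,  6.99731693e+00,
        6.71006273e-03, -1.73979934e-04]), 'position': array([0.30177226, 0.60323331, 0.22562214]), 'orientation': array([[ 8.94304469e-01, -4.47458526e-01, -6.20037821e-04],
       [-4.47458934e-01, -8.94303138e-01, -1.54915390e-03],
       [ 1.38680352e-04,  1.66285672e-03, -9.99998608e-01]]), 'ft_force': array([-0.1531404 ,  0.5648752 ,  0.72823846]), 'moment': array([ 0.01803843,  0.00052152, -0.01516889]), 'gripper_width': 0.0877056272195795} 0.0188
{'intrinsics': array([[562.98637753,   0.        , 313.70627031],
       [  0.        , 562.98637753, 235.06042631],
       [  0.        ,   0.        ,   1.        ]]), 'dist_coeffs': array([-0.16155079,  0.        ,  0.        ,  0.        ,  0.        ]), 'R': array([[ 0.0111745 , -0.99952872, -0.02859152],
       [-0.99792301, -0.00933332, -0.0637382 ],
       [ 0.0634413 ,  0.02924438, -0.997557  ]]), 't': array([1.17553159e-04, 5.31856395e-01, 1.05233088e+00])}
{'intrinsics': array([[533.87274959,   0.        , 321.94145619],
       [  0.        , 533.87274959, 251.79197525],
       [  0.        ,   0.        ,   1.        ]]), 'dist_coeffs': array([-0.03594819,  0.        ,  0.        ,  0.        ,  0.        ]), 'R': array([[-0.99075073, -0.13505377,  0.01317091],
       [-0.10459923,  0.69827636, -0.70814485],
       [ 0.08644069, -0.70297269, -0.70594434]]), 't': array([0.50669556, 0.09546741, 0.92138636])}
```

View pics/top0.png

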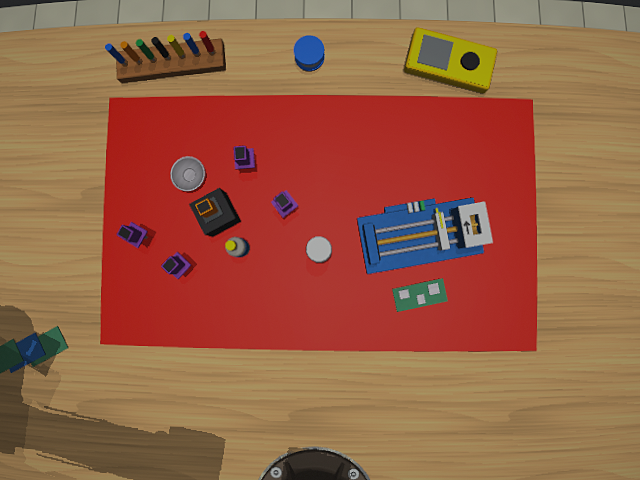

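View pics/side0.png

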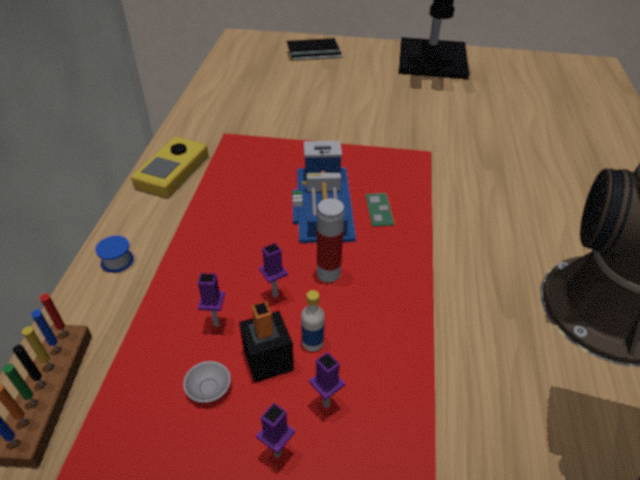

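```bash
python3 - <<'E'
import cv2,numpy as np
a=cv2.imread("pics/top0.png")
h=cv2.resize(a[185:285,345:505],None,fx=5,fy=5,interpolation=cv2.INTER_CUBIC)
cv2.imwrite("pics/h0.png",h)
s=cv2.resize(a[140:270,155:315],None,fx=4.6,fy=4.6,interpolation=cv2.INTER_CUBIC)
cv2.imwrite("pics/s0.png",s)
E
```

```text
(no output)
```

View pics/h0.png

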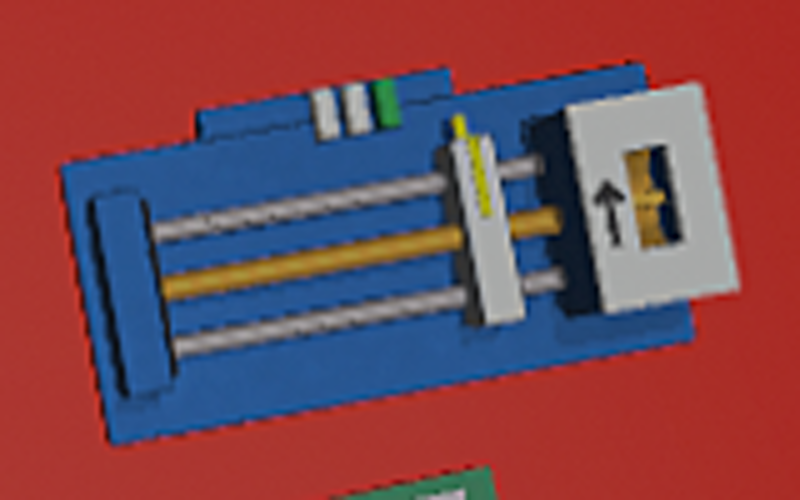

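View pics/s0.png

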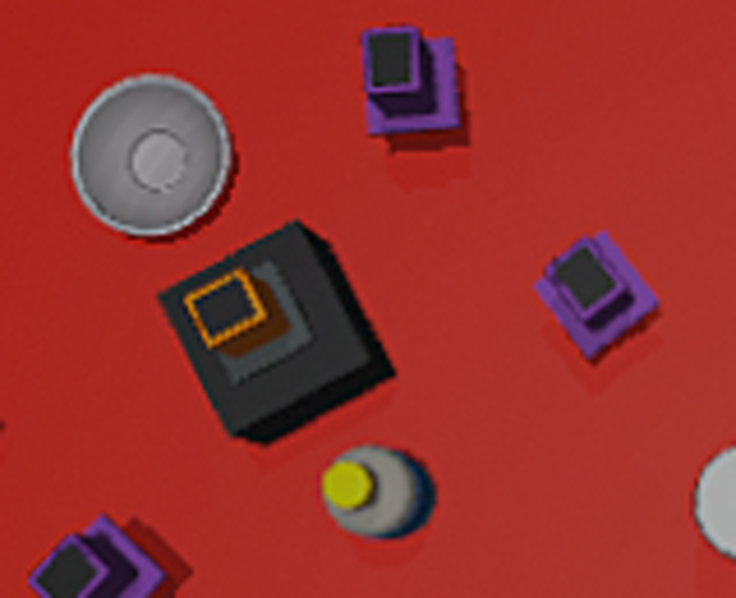

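```bash
cat > hp.py <<'E'
import cv2,numpy as np,pickle
def ray(c,uv,R=None,t=None):
    R=c["R"] if R is None else R;t=c["t"] if t is None else t
    p=cv2.undistortPoints(np.array(uv,float).reshape(-1,1,2),c["intrinsics"],c["dist_coeffs"]).reshape(-1,2)
    return -R.T@t,np.c_[p,np.ones(len(p))]@R
def onz(c,uv,z,R=None,t=None):
    o,d=ray(c,uv,R,t);return o+d*((z-o[2])/d[:,2])[:,None]
def wristRt(c,o):
    H=c["hand_eye"];Rwc=o["orientation"]@H[:3,:3];p=o["position"]+o["orientation"]@H[:3,3]
    return Rwc.T,-Rwc.T@p
E
python3 - <<'E'
from hp import *
np.set_printoptions(precision=4,suppress=True)
c=pickle.load(open("top.pkl","rb"))
H=lambda p:np.array(p)/5+[344.6,184.6]
S=lambda p:np.array(p)/4.6+[154.6,139.6]
ang=lambda v:np.degrees(np.arctan2(v[1],v[0]))
q=onz(c,H([(565,108),(700,84),(740,290),(602,315)]),.08);print("housing",q.mean(0),ang(q[0]-q[3]),ang(q[1]-q[2]),ang(q[0]-q[1])-90,np.linalg.norm(q[0]-q[3]))
q=onz(c,H([(625,150),(668,145),(682,242),(640,248)]),.08);print("slot",q.mean(0))
q=onz(c,H([(62,165),(110,443),(692,340),(643,65)]),.012);print("base",q.mean(0),ang(q[0]-q[1]),ang(q[3]-q[2]),ang(q[0]-q[3])-90,ang(q[1]-q[2])-90)
th=np.radians(ang(q[0]-q[3])-90);Y=np.array([-np.sin(th),np.cos(th),0])
p=onz(c,H([(459,118)]),.03)[0];g=onz(c,H([(385,90),(357,95),(322,100)]),.026);print("mark dy",(g-p)@Y)
q=onz(c,S([(160,295),(297,221),(372,362),(233,436)]),.075);print("stand",q.mean(0),q,ang(q[1]-q[2]),ang(q[0]-q[3]),ang(q[0]-q[1])-90)
q=onz(c,S([(185,303),(242,268),(266,318),(210,347)]),.131);print("handle",q.mean(0),ang(q[1]-q[2]),ang(q[0]-q[1])-90)
print("cap",onz(c,S([(347,485)]),.12))
E
```

```text
housing [ 0.5498 -0.2864  0.08  ] 9.898028616985625 10.613739897394655 10.661805881022914 0.07558327043439894
slot [ 0.5508 -0.287   0.08  ]
base [ 0.5339 -0.1981  0.012 ] 10.152921881419065 9.779595730941573 10.364972689422032 10.377966576712183
mark dy [0.025  0.0359 0.0494]
stand [0.5704 0.1892 0.075 ] [[0.5834 0.2321 0.075 ]
 [0.6132 0.1775 0.075 ]
 [0.5573 0.1461 0.075 ]
 [0.5275 0.201  0.075 ]] 29.271716568255737 29.025788220533645 28.610282011622758
handle [0.5716 0.1924 0.131 ] 27.144866662548033 31.82008581822187
cap [[0.5067 0.147  0.12  ]]
```

Call:
drive_tool([
  {"slide": [0.0283, 0.0166, -0.003], "rot": [0, 0, 0], "hand": 0.05},
  {"slide": [0.0283, 0.0166, -0.003], "rot": [0, 0, 0], "hand": 0.05},
  {"slide": [0.0283, 0.0166, -0.003], "rot": [0, 0, 0], "hand": 0.05},
  {"slide": [0.0283, 0.0166, -0.003], "rot": [0, 0, 0], "hand": 0.05},
  {"slide": [0.0283, 0.0166, -0.003], "rot": [0, 0, 0], "hand": 0.05},
])

```text
clock: 0.52
position: [0.3897, 0.4647, 0.2361]
orientation: [[0.898, -0.44, -0.004], [-0.44, -0.898, -0.008], [0.0, 0.009, -1.0]]
ft_force: [1.0, 0.0, 0.9]
gripper_width: 0.06
```

Call:
drive_tool([
  {"slide": [0.0283, 0.0166, -0.003], "rot": [0, 0, 0], "hand": 0.05},
  {"slide": [0.0283, 0.0166, -0.003], "rot": [0, 0, 0], "hand": 0.05},
  {"slide": [0.0283, 0.0166, -0.003], "rot": [0, 0, 0], "hand": 0.05},
  {"slide": [0.0283, 0.0166, -0.003], "rot": [0, 0, 0], "hand": 0.05},
  {"slide": [0.0283, 0.0166, -0.003], "rot": [0, 0, 0], "hand": 0.05},
])

```text
clock: 0.93
position: [0.4822, 0.3199, 0.251]
orientation: [[0.898, -0.439, -0.006], [-0.439, -0.898, -0.01], [-0.001, 0.012, -1.0]]
ft_force: [-0.2, -0.4, 0.4]
gripper_width: 0.0505
```

Call:
drive_tool([
  {"slide": [0, 0, 0], "rot": [0, 0, 0.12], "hand": 0.05},
  {"slide": [0, 0, 0], "rot": [0, 0, 0.12], "hand": 0.05},
  {"slide": [0, 0, 0], "rot": [0, 0, 0.12], "hand": 0.05},
  {"slide": [0, 0, 0], "rot": [0, 0, 0.12], "hand": 0.05},
  {"slide": [0, 0, 0], "rot": [0, 0, 0.12], "hand": 0.05},
])

```text
clock: 1.35
position: [0.4854, 0.3117, 0.2506]
orientation: [[0.476, -0.88, -0.008], [-0.88, -0.476, -0.012], [0.007, 0.012, -1.0]]
ft_force: [0.3, -0.3, -0.4]
gripper_width: 0.05
```

```bash
cat >> hp.py <<'E'
def plan(pos,yaw_deg):
    """remaining slide/rot (tool axes) to TCP pos with tool y at yaw_deg, z down"""
    from rig import manip
    o=manip.get_obs();a=np.radians(yaw_deg)
    y=np.array([np.cos(a),np.sin(a),0]);z=np.array([0,0,-1.]);R=np.c_[np.cross(y,z),y,z]
    M=o["orientation"];d=M.T@(np.array(pos)-o["position"]);r=cv2.Rodrigues(M.T@R)[0].ravel()
    d2=R.T@(np.array(pos)-o["position"])
    print("t",round(o["clock"],2),"slide",d.round(4),"rot",r.round(4),"slide if turned",d2.round(4),"F",o["ft_force"].round(1),"w",round(o["gripper_width"],4),"j",o["joint_pos"].round(2))
E
python3 -c "
from hp import *
plan([.571,.19,.25],-151)"
```

```text
t 1.35 slide [ 0.1478 -0.0174  0.0014] rot [ 0.0125 -0.007  -0.0103] slide if turned [ 0.1479 -0.0158  0.0006] F [ 0.3 -0.3 -0.4] w 0.05 j [ 0.91  0.19 -0.16  0.   -1.23 -0.42]
```

Call:
drive_tool([
  {"slide": [0.03, -0.0035, 0], "rot": [0.0125, -0.007, -0.01], "hand": 0.05},
  {"slide": [0.03, -0.0035, 0], "rot": [0, 0, 0], "hand": 0.05},
  {"slide": [0.03, -0.0035, 0], "rot": [0, 0, 0], "hand": 0.05},
  {"slide": [0.03, -0.0035, 0], "rot": [0, 0, 0], "hand": 0.05},
  {"slide": [0.03, -0.0035, 0], "rot": [0, 0, 0], "hand": 0.05},
])

```text
clock: 1.77
position: [0.5716, 0.1877, 0.249]
orientation: [[0.48, -0.877, -0.002], [-0.877, -0.48, 0.0], [-0.001, 0.002, -1.0]]
ft_force: [1.3, 1.1, -0.3]
gripper_width: 0.0501
```

Call:
drive_tool([
  {"slide": [0, 0, 0], "rot": [0, 0, 0], "hand": 0.05},
])

```text
clock: 1.85
position: [0.5733, 0.1841, 0.2483]
orientation: [[0.478, -0.879, -0.003], [-0.879, -0.478, -0.001], [-0.0, 0.003, -1.0]]
ft_force: [0.2, 0.0, -0.5]
gripper_width: 0.0498
```

```bash
python3 -c "
from hp import *
from rig import manip
plan([.571,.19,.25],-151)
o=manip.get_obs();c=manip.capture('wrist');pickle.dump((o,c),open('w1.pkl','wb'));print(c['hand_eye'],c['intrinsics'],c['dist_coeffs'])
cv2.imwrite('pics/w1.png',c['pixels'][:,:,::-1])"
```

```text
t 1.85 slide [-0.0062 -0.0008 -0.0017] rot [ 0.0034  0.0005 -0.0083] slide if turned [-0.0062 -0.0008 -0.0017] F [ 0.2  0.  -0.5] w 0.0498 j [ 0.63  0.23 -0.12 -0.   -1.23 -0.14]
[[ 3.35844063e-04 -9.68834918e-01 -2.47707063e-01  6.64584373e-02]
 [ 9.99998779e-01  7.03482117e-04 -1.39565817e-03  1.34885782e-03]
 [ 1.52641985e-03 -2.47706292e-01  9.68833971e-01 -1.58165894e-01]
 [ 0.00000000e+00  0.00000000e+00  0.00000000e+00  1.00000000e+00]] [[354.97429072   0.         322.0333145 ]
 [  0.         354.97429072 243.77775356]
 [  0.           0.           1.        ]] [-0.03085696  0.          0.          0.          0.        ]
```

View pics/w1.png

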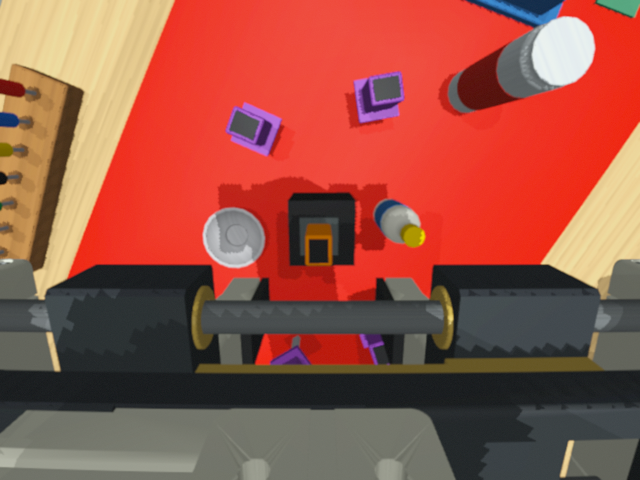

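```bash
python3 -c "
from hp import *
np.set_printoptions(precision=4,suppress=True)
o,c=pickle.load(open('w1.pkl','rb'));R,t=wristRt(c,o)
q=onz(c,[(306,236.5),(331.5,236.5),(331.5,265.5),(306,265.5)],.131,R,t);print(q,q.mean(0),[np.linalg.norm(q[i]-q[i-1]) for i in range(4)])
print(np.degrees(np.arctan2(*(q[0]-q[1])[1::-1])))
im=c['pixels'][185:275,270:370]
cv2.imwrite('pics/w1c.png',cv2.resize(im[:,:,::-1],None,fx=6,fy=6,interpolation=cv2.INTER_CUBIC))"
```

```text
[[0.5843 0.1879 0.131 ]
 [0.5664 0.1782 0.131 ]
 [0.5547 0.1994 0.131 ]
 [0.5729 0.2093 0.131 ]] [0.5696 0.1937 0.131 ] [np.float64(0.02423678530664174), np.float64(0.02031947092247179), np.float64(0.02423838151140804), np.float64(0.020753644370879665)]
28.517653018070494
```

View pics/w1c.png

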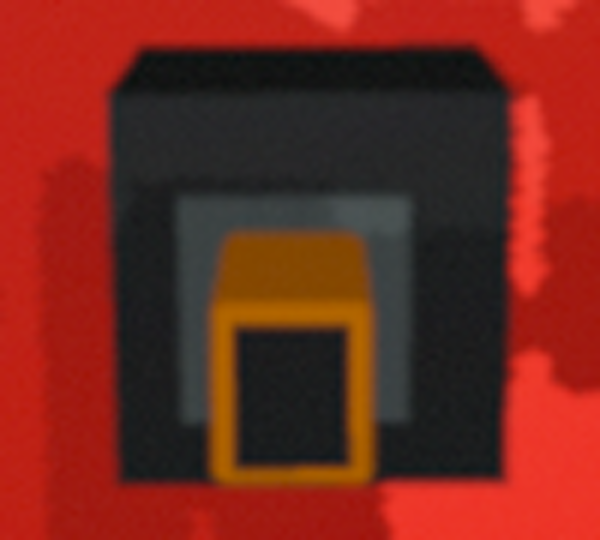

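```bash
python3 -c "
from hp import *
np.set_printoptions(precision=4,suppress=True)
o,c=pickle.load(open('w1.pkl','rb'));R,t=wristRt(c,o)
for z,p in((.081,[(177,197),(410,197),(411,422),(180,422)]),(.075,[(111,92),(510,90),(503,480),(120,482)]),(.131,[(210,303),(375,303),(375,485),(210,485)])):
  q=onz(c,np.array(p)/6+[269.6,184.6],z,R,t);print(z,q.mean(0),[np.linalg.norm(q[i]-q[i-1]).round(4) for i in range(4)],[np.degrees(np.arctan2(*(a)[1::-1])).round(1) for a in (q[0]-q[1],q[3]-q[2],q[3]-q[0],q[2]-q[1])])
plan([.570,.1915,.087],-151.4)
"
```

```text
0.081 [0.5702 0.1935 0.081 ] [np.float64(0.0362), np.float64(0.0361), np.float64(0.0363), np.float64(0.0367)] [np.float64(28.5), np.float64(28.5), np.float64(118.4), np.float64(119.4)]
0.075 [0.5688 0.1905 0.075 ] [np.float64(0.0637), np.float64(0.0622), np.float64(0.0637), np.float64(0.0625)] [np.float64(28.8), np.float64(28.8), np.float64(118.5), np.float64(118.8)]
0.131 [0.5701 0.1933 0.131 ] [np.float64(0.0253), np.float64(0.0219), np.float64(0.0253), np.float64(0.0224)] [np.float64(28.5), np.float64(28.5), np.float64(117.8), np.float64(118.9)]
t 1.9 slide [-0.0064 -0.0014  0.1612] rot [ 0.0035  0.001  -0.0019] slide if turned [-0.0066 -0.0009  0.1612] F [ 0.5  0.7 -1.2] w 0.05 j [ 0.64  0.23 -0.12 -0.   -1.23 -0.14]
```

Call:
drive_tool([
  {"slide": [-0.008, -0.002, 0.01], "rot": [0.0035, 0.001, -0.002], "hand": 0.05},
  {"slide": [0, 0, 0.03], "rot": [0, 0, 0], "hand": 0.05},
  {"slide": [0, 0, 0.03], "rot": [0, 0, 0], "hand": 0.05},
  {"slide": [0, 0, 0.02], "rot": [0, 0, 0], "hand": 0.05},
  {"slide": [0, 0, 0.0], "rot": [0, 0, 0], "hand": 0.05},
])

```text
clock: 2.32
position: [0.5702, 0.1946, 0.1561]
orientation: [[0.477, -0.879, 0.003], [-0.879, -0.477, 0.003], [-0.001, -0.004, -1.0]]
ft_force: [-1.0, -0.2, -0.9]
gripper_width: 0.05
```

```bash
python3 -c "
from hp import *
plan([.570,.193,.09],-151.4)
"
```

```text
t 2.32 slide [0.0014 0.0012 0.0661] rot [-0.0036  0.0011 -0.0023] slide if turned [0.0014 0.0009 0.0661] F [-1.  -0.2 -0.9] w 0.05 j [ 0.65  0.29 -0.25 -0.   -1.02 -0.16]
```

Call:
drive_tool([
  {"slide": [0.0014, 0.001, 0.02], "rot": [-0.003, 0.001, -0.002], "hand": 0.05},
  {"slide": [0, 0, 0.02], "rot": [0, 0, 0], "hand": 0.05},
  {"slide": [0, 0, 0.015], "rot": [0, 0, 0], "hand": 0.05},
  {"slide": [0, 0, 0.01], "rot": [0, 0, 0], "hand": 0.05},
  {"slide": [0, 0, 0.0], "rot": [0, 0, 0], "hand": 0.05},
])

```text
clock: 2.73
position: [0.5701, 0.1963, 0.0924]
orientation: [[0.482, -0.876, 0.002], [-0.876, -0.482, 0.001], [0.001, -0.002, -1.0]]
ft_force: [0.2, -0.2, -1.0]
gripper_width: 0.0506
```

```bash
python3 -c "
from hp import *
plan([.570,.193,.09],-151.4)
"
```

```text
t 2.73 slide [0.0028 0.0017 0.0024] rot [-0.0025 -0.0006  0.0035] slide if turned [0.0028 0.0017 0.0024] F [ 0.2 -0.2 -1. ] w 0.0506 j [ 0.66  0.36 -0.32  0.   -0.89 -0.15]
```

Call:
drive_tool([
  {"slide": [0.003, 0.0017, 0.003], "rot": [-0.002, -0.001, 0.003], "hand": 0.05},
  {"slide": [0, 0, 0], "rot": [0, 0, 0], "hand": 0.03},
  {"slide": [0, 0, 0], "rot": [0, 0, 0], "hand": 0.015},
  {"slide": [0, 0, 0], "rot": [0, 0, 0], "hand": 0.01},
  {"slide": [0, 0, 0], "rot": [0, 0, 0], "hand": 0.01},
])

```text
clock: 3.15
position: [0.5721, 0.1944, 0.0938]
orientation: [[0.48, -0.877, 0.005], [-0.877, -0.48, 0.003], [-0.0, -0.006, -1.0]]
ft_force: [-0.6, 0.4, 0.4]
gripper_width: 0.0286
```

Call:
drive_tool([
  {"slide": [0, 0, 0], "rot": [0, 0, 0], "hand": 0.01},
  {"slide": [0, 0, 0], "rot": [0, 0, 0], "hand": 0.01},
  {"slide": [0, 0, 0], "rot": [0, 0, 0], "hand": 0.01},
  {"slide": [0, 0, 0], "rot": [0, 0, 0], "hand": 0.01},
])

```text
clock: 3.48
position: [0.5725, 0.1946, 0.0951]
orientation: [[0.48, -0.877, 0.006], [-0.877, -0.48, 0.004], [-0.001, -0.007, -1.0]]
ft_force: [0.1, -1.0, -0.7]
gripper_width: 0.0219
```

```bash
python3 -c "
from hp import *
plan([.570,.193,.09],-151.4)
"
```

```text
t 3.48 slide [0.0002 0.003  0.0051] rot [-0.0075  0.0007  0.0014] slide if turned [0.0002 0.0029 0.0051] F [ 0.1 -1.  -0.7] w 0.0219 j [ 0.65  0.35 -0.32  0.   -0.89 -0.15]
```

Call:
drive_tool([
  {"slide": [0, 0, -0.01], "rot": [0, 0, 0], "hand": 0.01},
  {"slide": [0, 0, -0.02], "rot": [0, 0, 0], "hand": 0.01},
  {"slide": [0, 0, -0.03], "rot": [0, 0, 0], "hand": 0.01},
  {"slide": [0, 0, -0.03], "rot": [0, 0, 0], "hand": 0.01},
  {"slide": [0, 0, -0.03], "rot": [0, 0, 0], "hand": 0.01},
])

```text
clock: 3.9
position: [0.5674, 0.1914, 0.2133]
orientation: [[0.479, -0.878, -0.008], [-0.878, -0.479, -0.004], [0.0, 0.009, -1.0]]
ft_force: [0.8, 0.1, -0.8]
gripper_width: 0.0219
```

Call:
drive_tool([
  {"slide": [0, 0, -0.03], "rot": [0, 0, 0], "hand": 0.01},
  {"slide": [0, 0, -0.03], "rot": [0, 0, 0], "hand": 0.01},
  {"slide": [0, 0, -0.02], "rot": [0, 0, 0], "hand": 0.01},
  {"slide": [0, 0, -0.005], "rot": [0, 0, 0], "hand": 0.01},
])

```text
clock: 4.23
position: [0.5688, 0.1914, 0.3119]
orientation: [[0.479, -0.878, 0.001], [-0.878, -0.479, -0.0], [0.001, -0.001, -1.0]]
ft_force: [0.3, 0.3, 0.1]
gripper_width: 0.0217
```

```bash
python3 -c "
from hp import *
plan([.55,-.287,.28],-169.7)
"
```

```text
t 4.23 slide [0.4108 0.2458 0.032 ] rot [-0.0007 -0.0006  0.3201] slide if turned [0.4673 0.104  0.0319] F [0.3 0.3 0.1] w 0.0217 j [ 0.65  0.19 -0.02  0.   -1.35 -0.15]
```

Call:
drive_tool([
  {"slide": [0.02, 0.012, 0], "rot": [0, 0, 0], "hand": 0.01},
  {"slide": [0.033, 0.02, 0], "rot": [0, 0, 0], "hand": 0.01},
  {"slide": [0.033, 0.02, 0], "rot": [0, 0, 0], "hand": 0.01},
  {"slide": [0.033, 0.02, 0], "rot": [0, 0, 0], "hand": 0.01},
  {"slide": [0.033, 0.02, 0], "rot": [0, 0, 0], "hand": 0.01},
])

```text
clock: 4.65
position: [0.5608, 0.0151, 0.3136]
orientation: [[0.488, -0.873, 0.004], [-0.873, -0.488, 0.003], [-0.001, -0.005, -1.0]]
ft_force: [0.2, 0.1, -1.7]
gripper_width: 0.0217
```

Call:
drive_tool([
  {"slide": [0.033, 0.02, 0], "rot": [0, 0, 0], "hand": 0.01},
  {"slide": [0.033, 0.02, 0], "rot": [0, 0, 0], "hand": 0.01},
  {"slide": [0.033, 0.02, 0], "rot": [0, 0, 0], "hand": 0.01},
  {"slide": [0.033, 0.02, 0], "rot": [0, 0, 0], "hand": 0.01},
  {"slide": [0.033, 0.02, 0], "rot": [0, 0, 0], "hand": 0.01},
])

```text
clock: 5.07
position: [0.5496, -0.1863, 0.3119]
orientation: [[0.49, -0.872, 0.002], [-0.872, -0.49, 0.004], [-0.003, -0.004, -1.0]]
ft_force: [0.8, 0.2, -0.5]
gripper_width: 0.0218
```

Call:
drive_tool([
  {"slide": [0.02, 0.012, 0], "rot": [0, 0, 0], "hand": 0.01},
  {"slide": [0, 0, 0], "rot": [0, 0, 0.1], "hand": 0.01},
  {"slide": [0, 0, 0], "rot": [0, 0, 0.1], "hand": 0.01},
  {"slide": [0, 0, 0], "rot": [0, 0, 0.1], "hand": 0.01},
  {"slide": [0, 0, 0], "rot": [0, 0, 0], "hand": 0.01},
])

```text
clock: 5.48
position: [0.5444, -0.2197, 0.3083]
orientation: [[0.188, -0.982, -0.005], [-0.982, -0.188, 0.005], [-0.006, 0.004, -1.0]]
ft_force: [-0.1, -0.2, -0.7]
gripper_width: 0.0219
```

```bash
python3 -c "
from hp import *
plan([.55,-.287,.24],-169.7)
"
```

```text
t 5.48 slide [0.0675 0.0069 0.068 ] rot [0.0038 0.0057 0.0099] slide if turned [0.0672 0.0065 0.0683] F [-0.1 -0.2 -0.7] w 0.0219 j [-0.05  0.18 -0.05 -0.   -1.35  0.24]
```

```bash
python3 -c "
from hp import *
from rig import manip
o=manip.get_obs();c=manip.capture('wrist');pickle.dump((o,c),open('w2.pkl','wb'))
cv2.imwrite('pics/w2.png',c['pixels'][:,:,::-1])"
```

```text
(no output)
```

View pics/w2.png

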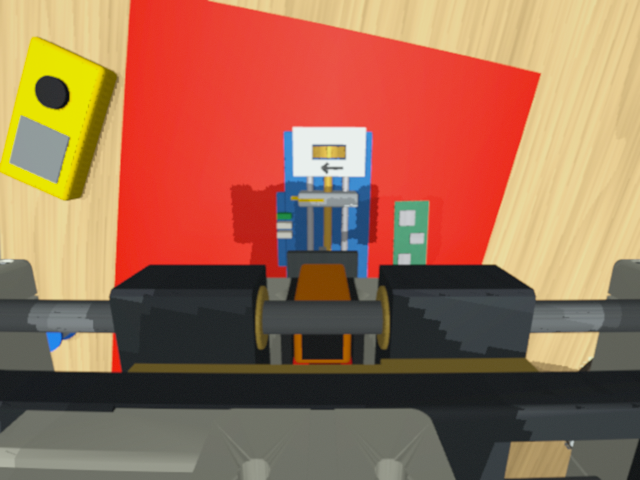

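```bash
python3 -c "
from hp import *
np.set_printoptions(precision=4,suppress=True)
o,c=pickle.load(open('w2.pkl','rb'));R,t=wristRt(c,o)
im=c['pixels'];x0,y0=270,115
m=(im[115:182,270:380].min(2)>130).astype(np.uint8)
cs,h=cv2.findContours(m,cv2.RETR_CCOMP,cv2.CHAIN_APPROX_NONE)
i=max(range(len(cs)),key=lambda k:cv2.contourArea(cs[k]))
ang=lambda q:[np.degrees(np.arctan2(*(a)[1::-1])).round(1) for a in (q[0]-q[1],q[2]-q[1])]
for k in range(len(cs)):
  if cv2.contourArea(cs[k])>40:
    b=cv2.boxPoints(cv2.minAreaRect(cs[k]))+[x0,y0];q=onz(c,b,.08,R,t);print(h[0][k][3],b.round(1).tolist(),q.mean(0),[np.linalg.norm(q[j]-q[j-1]).round(4) for j in range(4)],ang(q))
cv2.imwrite('pics/w2c.png',cv2.resize(im[115:285,265:385,::-1],None,fx=3.5,fy=3.5,interpolation=cv2.INTER_CUBIC)[:600])"
```

```text
-1 [[291.1, 180.7], [292.0, 125.8], [366.1, 127.0], [365.2, 181.9]] [ 0.5481 -0.2844  0.08  ] [np.float64(0.0798), np.float64(0.0565), np.float64(0.0769), np.float64(0.0566)] [np.float64(98.8), np.float64(-170.0)]
1 [[320.1, 164.6], [339.7, 159.3], [342.2, 168.7], [322.6, 173.9]] [ 0.5431 -0.2724  0.08  ] [np.float64(0.0101), np.float64(0.0215), np.float64(0.0101), np.float64(0.0216)] [np.float64(25.5), np.float64(116.8)]
1 [[312.0, 144.0], [345.0, 144.0], [345.0, 159.0], [312.0, 159.0]] [ 0.5488 -0.2872  0.08  ] [np.float64(0.0154), np.float64(0.0346), np.float64(0.0154), np.float64(0.035)] [np.float64(10.9), np.float64(101.8)]
```

View pics/w2c.png

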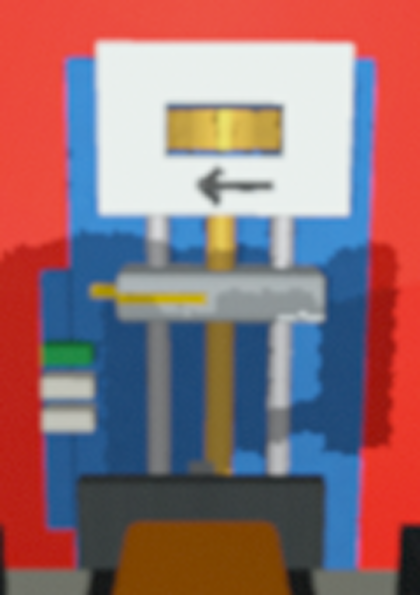

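```bash
python3 -c "
from hp import *
np.set_printoptions(precision=4,suppress=True)
o,c=pickle.load(open('w2.pkl','rb'))
Hi=np.linalg.inv(c['hand_eye'])
P=np.array([[.018,-.018,.0141],[.018,.018,.0141],[.018,-.018,.0201],[.018,.018,.0201]])
P=P@Hi[:3,:3].T+Hi[:3,3]
q=cv2.projectPoints(P,np.zeros(3),np.zeros(3),c['intrinsics'],c['dist_coeffs'])[0].reshape(-1,2);print(q,(q-[264.6,114.6])*3.5)
plan([.5498,-.287,.24],-169.7)
"
```

```text
[[284.3838 252.8321]
 [355.7484 252.8827]
 [285.582  249.6895]
 [354.7044 249.7375]] [[ 69.2432 483.8125]
 [319.0193 483.9894]
 [ 73.4369 472.8131]
 [315.3655 472.9811]]
t 5.53 slide [0.0676 0.0075 0.0679] rot [0.004  0.0058 0.0158] slide if turned [0.0673 0.0067 0.0683] F [ 0.1  0.8 -0.5] w 0.0217 j [-0.05  0.18 -0.05 -0.   -1.35  0.25]
```

Call:
drive_tool([
  {"slide": [0.02, 0.005, 0.012], "rot": [0.004, 0.006, 0.016], "hand": 0.01},
  {"slide": [0.022, 0.005, 0.014], "rot": [0, 0, 0], "hand": 0.01},
  {"slide": [0.02, 0.005, 0.014], "rot": [0, 0, 0], "hand": 0.01},
  {"slide": [0.004, 0.002, 0.014], "rot": [0, 0, 0], "hand": 0.01},
  {"slide": [0, 0, 0], "rot": [0, 0, 0], "hand": 0.01},
])

```text
clock: 5.95
position: [0.5405, -0.2878, 0.2527]
orientation: [[0.202, -0.979, 0.002], [-0.979, -0.202, 0.0], [0.0, -0.002, -1.0]]
ft_force: [-1.5, 0.9, -1.0]
gripper_width: 0.0221
```

```bash
python3 -c "
from hp import *
plan([.540,-.2888,.22],-169.7)
"
```

```text
t 5.95 slide [0.0009 0.0007 0.0327] rot [-0.0022 -0.0001  0.0233] slide if turned [0.0009 0.0006 0.0327] F [-1.5  0.9 -1. ] w 0.0221 j [-0.17  0.24 -0.09 -0.   -1.23  0.37]
```

Call:
drive_tool([
  {"slide": [0.001, 0.0007, 0.015], "rot": [-0.002, 0, 0.023], "hand": 0.01},
  {"slide": [0, 0, 0.015], "rot": [0, 0, 0], "hand": 0.01},
  {"slide": [0, 0, 0.01], "rot": [0, 0, 0], "hand": 0.01},
  {"slide": [0, 0, 0], "rot": [0, 0, 0], "hand": 0.01},
])

```text
clock: 6.28
position: [0.5405, -0.2879, 0.213]
orientation: [[0.19, -0.982, 0.001], [-0.982, -0.19, -0.001], [0.001, -0.001, -1.0]]
ft_force: [0.2, 1.3, -1.2]
gripper_width: 0.0215
```

```bash
python3 -c "
from hp import *
from rig import manip
plan([.540,-.2888,.19],-169.7)
o=manip.get_obs();
for n in('side','top'):
  c=manip.capture(n);cv2.imwrite(f'pics/{n}1.png',c['pixels'][:,:,::-1])
  org=o['position']+o['orientation']@[0,0,.0201]
  tip=o['position']+o['orientation']@[0,0,.0801]
  print(n,cv2.projectPoints(np.array([org,tip,[.5498,-.287,.08],[.540,-.2888,.08]]),cv2.Rodrigues(c['R'])[0],c['t'],c['intrinsics'],c['dist_coeffs'])[0].reshape(-1,2).round(1).tolist())
a=cv2.imread('pics/side1.png')[95:195,270:375];cv2.imwrite('pics/side1c.png',cv2.resize(a,None,fx=6,fy=6,interpolation=cv2.INTER_CUBIC))
"
```

```text
t 6.28 slide [0.0007 0.0007 0.023 ] rot [-0.0005 -0.0008  0.0109] slide if turned [0.0007 0.0007 0.023 ] F [ 0.2  1.3 -1.2] w 0.0215 j [-0.17  0.27 -0.15  0.   -1.15  0.36]
side [[328.4, 98.1], [327.8, 125.0], [322.8, 147.0], [327.6, 146.9]]
top [[493.9, 224.3], [483.9, 227.2], [475.4, 224.4], [476.4, 229.8]]
```

View pics/side1c.png

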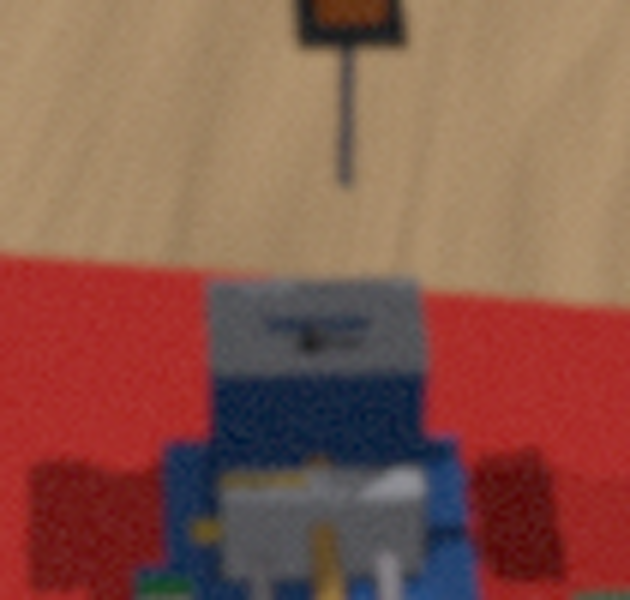

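Call:
drive_tool([
  {"slide": [0.0007, 0.0007, 0.01], "rot": [-0.001, -0.001, 0.011], "hand": 0.01},
  {"slide": [0, 0, 0.015], "rot": [0, 0, 0], "hand": 0.01},
  {"slide": [0, 0, 0.01], "rot": [0, 0, 0], "hand": 0.01},
  {"slide": [0, 0, 0], "rot": [0, 0, 0], "hand": 0.01},
])

```text
clock: 6.72
position: [0.5437, -0.2893, 0.1824]
orientation: [[0.18, -0.984, 0.009], [-0.984, -0.18, -0.003], [0.005, -0.008, -1.0]]
ft_force: [-1.0, 0.4, -0.9]
gripper_width: 0.0219
```

```bash
python3 -c "
from hp import *
plan([.540,-.2888,.1441],-169.7)"
```

```text
t 6.72 slide [-0.0013  0.0039  0.0383] rot [-0.0083 -0.0048  0.0014] slide if turned [-0.0011  0.0036  0.0383] F [-1.   0.4 -0.9] w 0.0219 j [-0.17  0.29 -0.2   0.   -1.08  0.35]
```

Call:
drive_tool([
  {"slide": [-0.001, 0.0036, 0.004], "rot": [-0.008, -0.005, 0.001], "hand": 0.01},
  {"slide": [0, 0, 0.004], "rot": [0, 0, 0], "hand": 0.01},
  {"slide": [0, 0, 0.0], "rot": [0, 0, 0], "hand": 0.01},
])

```text
clock: 6.97
position: [0.54, -0.289, 0.1746]
orientation: [[0.179, -0.984, -0.0], [-0.984, -0.179, 0.0], [-0.0, 0.0, -1.0]]
ft_force: [-0.2, 0.5, -1.0]
gripper_width: 0.0219
```

```bash
python3 -c "
from hp import *
plan([.540,-.2888,.1441],-169.7)"
```

```text
t 6.97 slide [-0.0002  0.      0.0305] rot [0.     0.0001 0.0007] slide if turned [-0.0002  0.      0.0305] F [-0.2  0.5 -1. ] w 0.0219 j [-0.17  0.29 -0.2  -0.   -1.07  0.35]
```

Call:
drive_tool([
  {"slide": [0, 0, 0.005], "rot": [0, 0, 0], "hand": 0.01},
  {"slide": [0, 0, 0.005], "rot": [0, 0, 0], "hand": 0.01},
  {"slide": [0, 0, 0.003], "rot": [0, 0, 0], "hand": 0.01},
  {"slide": [0, 0, 0], "rot": [0, 0, 0], "hand": 0.01},
])

```text
clock: 7.3
position: [0.5406, -0.2893, 0.1613]
orientation: [[0.179, -0.984, 0.002], [-0.984, -0.179, -0.0], [0.001, -0.002, -1.0]]
ft_force: [0.4, -1.0, -0.6]
gripper_width: 0.0221
```

```bash
python3 -c "
from hp import *
plan([.540,-.2888,.1441],-169.7)"
```

```text
t 7.3 slide [-0.0006  0.0005  0.0172] rot [-0.0015 -0.0007  0.0006] slide if turned [-0.0006  0.0005  0.0172] F [ 0.4 -1.  -0.6] w 0.0221 j [-0.17  0.31 -0.22  0.   -1.04  0.35]
```

Call:
drive_tool([
  {"slide": [-0.0006, 0.0006, 0.004], "rot": [-0.0015, -0.0007, 0], "hand": 0.01},
  {"slide": [0, 0, 0.004], "rot": [0, 0, 0], "hand": 0.01},
  {"slide": [0, 0, 0.004], "rot": [0, 0, 0], "hand": 0.01},
  {"slide": [0, 0, 0.004], "rot": [0, 0, 0], "hand": 0.01},
  {"slide": [0, 0, 0], "rot": [0, 0, 0], "hand": 0.01},
])

```text
clock: 7.72
position: [0.5399, -0.2888, 0.1436]
orientation: [[0.179, -0.984, -0.0], [-0.984, -0.179, -0.0], [0.0, 0.0, -1.0]]
ft_force: [0.9, -0.1, -0.7]
gripper_width: 0.0219
```

```bash
python3 -c "
from hp import *
plan([.540,-.2888,.1441],-169.7)"
```

```text
t 7.72 slide [-0.     -0.0001 -0.0005] rot [ 0.0001 -0.      0.0006] slide if turned [-0.     -0.0001 -0.0005] F [ 0.9 -0.1 -0.7] w 0.0219 j [-0.17  0.32 -0.24  0.   -1.01  0.35]
```

Call:
drive_tool([
  {"slide": [0, -0.004, 0], "rot": [0, 0, 0], "hand": 0.01},
  {"slide": [0, -0.004, 0], "rot": [0, 0, 0], "hand": 0.01},
  {"slide": [0, -0.004, 0], "rot": [0, 0, 0], "hand": 0.01},
])

```text
clock: 7.97
position: [0.5489, -0.287, 0.1432]
orientation: [[0.179, -0.984, -0.007], [-0.984, -0.179, -0.0], [-0.001, 0.007, -1.0]]
ft_force: [-7.4, -1.9, 3.5]
gripper_width: 0.0218
```

```bash
python3 -c "
from hp import *
plan([.5616,-.2849,.1441],-169.7)"
```

```text
t 7.97 slide [ 0.0002 -0.0129 -0.001 ] rot [0.0069 0.0011 0.0002] slide if turned [ 0.0002 -0.0129 -0.0009] F [-7.4 -1.9  3.5] w 0.0218 j [-0.17  0.34 -0.22  0.   -1.02  0.35]
```

Call:
drive_tool([
  {"slide": [0, -0.004, -0.001], "rot": [0.007, 0.001, 0], "hand": 0.01},
  {"slide": [0, -0.004, 0], "rot": [0, 0, 0], "hand": 0.01},
  {"slide": [0, -0.003, 0], "rot": [0, 0, 0], "hand": 0.01},
])

```text
clock: 8.22
position: [0.5538, -0.286, 0.1428]
orientation: [[0.178, -0.984, -0.015], [-0.984, -0.178, -0.0], [-0.003, 0.015, -1.0]]
ft_force: [-4.8, -1.8, 0.5]
gripper_width: 0.0218
```

```bash
python3 -c "
from hp import *
plan([.5616,-.2849,.1441],-169.7)"
```

```text
t 8.22 slide [ 0.0003 -0.0079 -0.0014] rot [ 0.0147  0.0026 -0.0004] slide if turned [ 0.0003 -0.0079 -0.0013] F [-4.8 -1.8  0.5] w 0.0218 j [-0.16  0.35 -0.21  0.   -1.03  0.34]
```

Call:
drive_tool([
  {"slide": [0, -0.004, -0.001], "rot": [0.015, 0.002, 0], "hand": 0.01},
  {"slide": [0, -0.004, 0], "rot": [0.005, 0, 0], "hand": 0.01},
  {"slide": [0, -0.003, 0], "rot": [0.005, 0, 0], "hand": 0.01},
])

```text
clock: 8.47
position: [0.5627, -0.2841, 0.1424]
orientation: [[0.178, -0.984, 0.004], [-0.984, -0.178, 0.003], [-0.002, -0.005, -1.0]]
ft_force: [-1.2, 0.2, 0.4]
gripper_width: 0.0217
```

```bash
python3 -c "
from hp import *
plan([.5616,-.2849,.1441],-169.7)"
```

```text
t 8.47 slide [ 0.0006  0.0012 -0.0017] rot [-0.0047  0.0024 -0.0011] slide if turned [ 0.0006  0.0012 -0.0017] F [-1.2  0.2  0.4] w 0.0217 j [-0.16  0.35 -0.2  -0.   -1.02  0.34]
```

Call:
drive_tool([
  {"slide": [0, 0.001, -0.004], "rot": [-0.004, 0.002, 0], "hand": 0.01},
  {"slide": [0, 0, -0.008], "rot": [0, 0, 0], "hand": 0.01},
  {"slide": [0, 0, -0.01], "rot": [0, 0, 0], "hand": 0.01},
  {"slide": [0, 0, -0.008], "rot": [0, 0, 0], "hand": 0.01},
  {"slide": [0, 0, -0.002], "rot": [0, 0, 0], "hand": 0.01},
])

```text
clock: 8.88
position: [0.565, -0.284, 0.1786]
orientation: [[0.179, -0.984, 0.005], [-0.984, -0.179, -0.001], [0.002, -0.005, -1.0]]
ft_force: [-0.3, -0.7, 0.2]
gripper_width: 0.0221
```

```bash
python3 -c "
from hp import *
from rig import manip
plan([.540,-.2888,.1741],-169.7)
c=manip.capture('side');cv2.imwrite('pics/side2.png',c['pixels'][:,:,::-1])
a=np.hstack([cv2.imread(f'pics/side{k}.png')[100:205,280:370] for k in(0,2)])
cv2.imwrite('pics/side2c.png',cv2.resize(a,None,fx=4.4,fy=4.4,interpolation=cv2.INTER_CUBIC))"
```

```text
t 8.88 slide [0.0002 0.0255 0.0044] rot [-0.0053 -0.0015  0.    ] slide if turned [0.0002 0.0254 0.0045] F [-0.3 -0.7  0.2] w 0.0221 j [-0.16  0.32 -0.16 -0.   -1.09  0.34]
```

View pics/side2c.png

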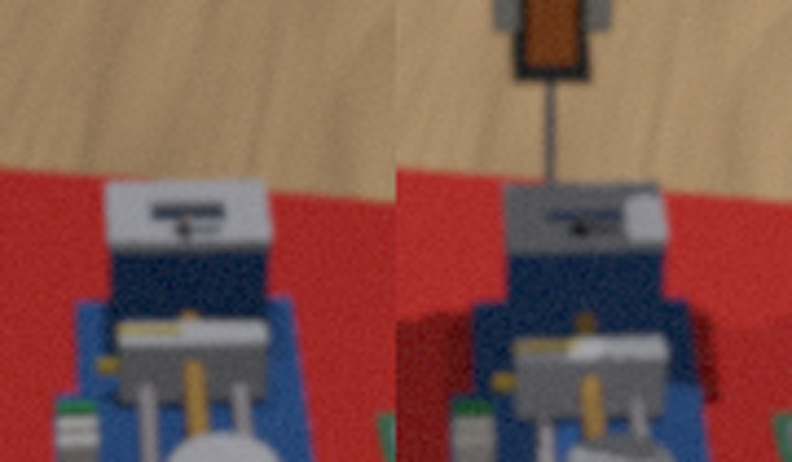

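Call:
drive_tool([
  {"slide": [0, 0.009, 0.001], "rot": [-0.005, -0.001, 0], "hand": 0.01},
  {"slide": [0, 0.009, 0.001], "rot": [0, 0, 0], "hand": 0.01},
  {"slide": [0, 0.007, 0], "rot": [0, 0, 0], "hand": 0.01},
  {"slide": [0, 0, 0], "rot": [0, 0, 0], "hand": 0.01},
])

```text
clock: 9.27
position: [0.5379, -0.2886, 0.1767]
orientation: [[0.179, -0.984, 0.001], [-0.984, -0.179, -0.0], [0.0, -0.001, -1.0]]
ft_force: [0.5, 0.9, -1.5]
gripper_width: 0.022
```

```bash
python3 -c "
from hp import *
plan([.540,-.2888,.1441],-169.7)"
```

```text
t 9.27 slide [ 0.0006 -0.002   0.0326] rot [-0.0012 -0.0003  0.0001] slide if turned [ 0.0006 -0.002   0.0326] F [ 0.5  0.9 -1.5] w 0.022 j [-0.17  0.29 -0.21 -0.   -1.07  0.35]
```

Call:
drive_tool([
  {"slide": [0.0006, -0.002, 0.004], "rot": [-0.001, 0, 0], "hand": 0.01},
  {"slide": [0, 0, 0.005], "rot": [0, 0, 0], "hand": 0.01},
  {"slide": [0, 0, 0.005], "rot": [0, 0, 0], "hand": 0.01},
  {"slide": [0, 0, 0], "rot": [0, 0, 0], "hand": 0.01},
])

```text
clock: 9.6
position: [0.5389, -0.2891, 0.1609]
orientation: [[0.178, -0.984, -0.0], [-0.984, -0.178, 0.0], [-0.0, 0.0, -1.0]]
ft_force: [1.1, -0.7, -1.5]
gripper_width: 0.0215
```

```bash
python3 -c "
from hp import *
plan([.540,-.2888,.1441],-169.7)"
```

```text
t 9.6 slide [-0.0001 -0.0011  0.0168] rot [ 0.0002  0.0001 -0.001 ] slide if turned [-0.0001 -0.0011  0.0168] F [ 1.1 -0.7 -1.5] w 0.0215 j [-0.17  0.3  -0.22 -0.   -1.04  0.35]
```

Call:
drive_tool([
  {"slide": [0, -0.001, 0.004], "rot": [0, 0, 0], "hand": 0.01},
  {"slide": [0, 0, 0.004], "rot": [0, 0, 0], "hand": 0.01},
  {"slide": [0, 0, 0.004], "rot": [0, 0, 0], "hand": 0.01},
  {"slide": [0, 0, 0.003], "rot": [0, 0, 0], "hand": 0.01},
  {"slide": [0, 0, 0], "rot": [0, 0, 0], "hand": 0.01},
])

```text
clock: 10.02
position: [0.5402, -0.2886, 0.1427]
orientation: [[0.178, -0.984, -0.002], [-0.984, -0.178, 0.0], [-0.001, 0.002, -1.0]]
ft_force: [0.5, -0.4, -1.1]
gripper_width: 0.0217
```

```bash
python3 -c "
from hp import *
plan([.540,-.2888,.1441],-169.7)"
```

```text
t 10.02 slide [ 0.0001  0.0002 -0.0014] rot [ 0.0023  0.0009 -0.0006] slide if turned [ 0.0001  0.0002 -0.0014] F [ 0.5 -0.4 -1.1] w 0.0217 j [-0.17  0.32 -0.24 -0.   -1.01  0.35]
```

Second stroke.

Call:
drive_tool([
  {"slide": [0, -0.004, -0.001], "rot": [0.002, 0.001, 0], "hand": 0.01},
  {"slide": [0, -0.004, 0], "rot": [0, 0, 0], "hand": 0.01},
  {"slide": [0, -0.004, 0], "rot": [0.004, 0, 0], "hand": 0.01},
])

```text
clock: 10.27
position: [0.5491, -0.2868, 0.1433]
orientation: [[0.178, -0.984, -0.004], [-0.984, -0.178, 0.0], [-0.001, 0.004, -1.0]]
ft_force: [-8.8, -2.2, 2.2]
gripper_width: 0.0222
```

Call:
drive_tool([
  {"slide": [0, -0.004, -0.001], "rot": [0.007, 0.001, 0], "hand": 0.01},
  {"slide": [0, -0.004, 0], "rot": [0.005, 0, 0], "hand": 0.01},
  {"slide": [0, -0.003, 0], "rot": [0.005, 0, 0], "hand": 0.01},
])

```text
clock: 10.52
position: [0.5537, -0.2857, 0.1427]
orientation: [[0.177, -0.984, -0.001], [-0.984, -0.177, 0.003], [-0.003, 0.001, -1.0]]
ft_force: [-3.3, -2.5, -0.9]
gripper_width: 0.0217
```

```bash
python3 -c "
from hp import *
plan([.5616,-.2849,.1441],-169.7)"
```

```text
t 10.52 slide [ 0.0006 -0.0079 -0.0014] rot [ 0.001   0.0028 -0.0016] slide if turned [ 0.0006 -0.0079 -0.0014] F [-3.3 -2.5 -0.9] w 0.0217 j [-0.16  0.34 -0.22 -0.   -1.02  0.34]
```

Call:
drive_tool([
  {"slide": [0, -0.004, -0.001], "rot": [0.003, 0.002, 0], "hand": 0.01},
  {"slide": [0, -0.003, 0], "rot": [0, 0, 0], "hand": 0.01},
  {"slide": [0, -0.002, 0], "rot": [0, 0, 0], "hand": 0.01},
])

```text
clock: 10.77
position: [0.563, -0.2842, 0.1438]
orientation: [[0.177, -0.984, 0.001], [-0.984, -0.177, 0.001], [-0.001, -0.002, -1.0]]
ft_force: [-0.4, 0.5, -0.8]
gripper_width: 0.0215
```

```bash
python3 -c "
from hp import *
plan([.5616,-.2849,.1441],-169.7)"
```

```text
t 10.77 slide [ 0.0004  0.0015 -0.0003] rot [-0.0016  0.0008 -0.0022] slide if turned [ 0.0004  0.0015 -0.0003] F [-0.4  0.5 -0.8] w 0.0215 j [-0.16  0.35 -0.2  -0.   -1.02  0.34]
```

Call:
drive_tool([
  {"slide": [0, 0.001, -0.004], "rot": [-0.002, 0, 0], "hand": 0.01},
  {"slide": [0, 0.001, -0.008], "rot": [0, 0, 0], "hand": 0.01},
  {"slide": [0, 0, -0.01], "rot": [0, 0, 0], "hand": 0.01},
  {"slide": [0, 0, -0.015], "rot": [0, 0, 0], "hand": 0.01},
  {"slide": [0, 0, -0.02], "rot": [0, 0, 0], "hand": 0.01},
])

```text
clock: 11.18
position: [0.562, -0.2833, 0.2017]
orientation: [[0.178, -0.984, -0.002], [-0.984, -0.178, 0.002], [-0.003, 0.002, -1.0]]
ft_force: [0.4, -0.4, -0.4]
gripper_width: 0.0219
```

Call:
drive_tool([
  {"slide": [0, 0, -0.03], "rot": [0, 0, 0], "hand": 0.01},
  {"slide": [0, 0, -0.03], "rot": [0, 0, 0], "hand": 0.01},
  {"slide": [0, 0, -0.03], "rot": [0, 0, 0], "hand": 0.01},
  {"slide": [0, 0, -0.01], "rot": [0, 0, 0], "hand": 0.01},
  {"slide": [-0.015, 0, 0], "rot": [0, 0, 0], "hand": 0.01},
])

```text
clock: 11.6
position: [0.561, -0.2705, 0.3174]
orientation: [[0.177, -0.984, 0.009], [-0.984, -0.177, -0.002], [0.004, -0.009, -1.0]]
ft_force: [-0.4, -0.3, -1.4]
gripper_width: 0.0221
```

Call:
drive_tool([
  {"slide": [-0.03, 0, 0], "rot": [0, 0, 0], "hand": 0.01},
  {"slide": [-0.03, 0, 0], "rot": [0, 0, 0], "hand": 0.01},
  {"slide": [-0.02, 0, 0], "rot": [0, 0, 0], "hand": 0.01},
  {"slide": [0, 0, 0], "rot": [0, 0, 0], "hand": 0.01},
])

```text
clock: 11.93
position: [0.5458, -0.1872, 0.3223]
orientation: [[0.175, -0.984, 0.018], [-0.985, -0.175, -0.001], [0.005, -0.017, -1.0]]
ft_force: [-0.4, -1.0, -1.3]
gripper_width: 0.022
```

```bash
python3 -c "
from hp import *
from rig import manip
plan([.5715,.1905,.30],-151.3)
o=manip.get_obs();c=manip.capture('wrist');pickle.dump((o,c),open('w3.pkl','wb'))
cv2.imwrite('pics/w3c.png',cv2.resize(c['pixels'][100:290,230:400,::-1],None,fx=3.1,fy=3.1,interpolation=cv2.INTER_CUBIC))"
```

```text
t 11.93 slide [-0.3675 -0.0908  0.0222] rot [-0.0164 -0.0074 -0.3254] slide if turned [-0.3189 -0.2039  0.0223] F [-0.4 -1.  -1.3] w 0.022 j [ 0.01  0.14 -0.07  0.   -1.35  0.17]
```

View pics/w3c.png

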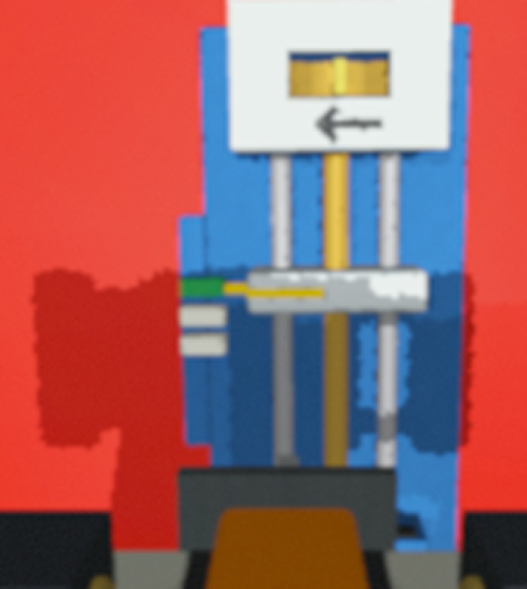

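Call:
drive_tool([
  {"slide": [-0.02, -0.005, 0], "rot": [-0.016, -0.007, 0], "hand": 0.01},
  {"slide": [-0.032, -0.008, 0], "rot": [0, 0, 0], "hand": 0.01},
  {"slide": [-0.032, -0.008, 0], "rot": [0, 0, 0], "hand": 0.01},
  {"slide": [-0.032, -0.008, 0], "rot": [0, 0, 0], "hand": 0.01},
  {"slide": [-0.032, -0.008, 0], "rot": [0, 0, 0], "hand": 0.01},
])

```text
clock: 12.4
position: [0.5559, -0.0359, 0.3245]
orientation: [[0.168, -0.986, 0.003], [-0.986, -0.168, 0.001], [-0.001, -0.003, -1.0]]
ft_force: [1.0, 0.7, -2.0]
gripper_width: 0.0215
```

Call:
drive_tool([
  {"slide": [-0.032, -0.008, 0], "rot": [0, 0, 0], "hand": 0.01},
  {"slide": [-0.032, -0.008, 0], "rot": [0, 0, 0], "hand": 0.01},
  {"slide": [-0.032, -0.008, 0], "rot": [0, 0, 0], "hand": 0.01},
  {"slide": [-0.032, -0.008, 0], "rot": [0, 0, 0], "hand": 0.01},
  {"slide": [-0.025, -0.006, 0], "rot": [0, 0, 0], "hand": 0.01},
])

```text
clock: 12.82
position: [0.5673, 0.1283, 0.3263]
orientation: [[0.167, -0.986, 0.005], [-0.986, -0.167, 0.002], [-0.001, -0.005, -1.0]]
ft_force: [-0.1, -0.8, -1.9]
gripper_width: 0.0219
```

Call:
drive_tool([
  {"slide": [-0.02, -0.005, 0], "rot": [0, 0, 0], "hand": 0.01},
  {"slide": [0, 0, 0], "rot": [0, 0, -0.1], "hand": 0.01},
  {"slide": [0, 0, 0], "rot": [0, 0, -0.1], "hand": 0.01},
  {"slide": [0, 0, 0], "rot": [0, 0, -0.1], "hand": 0.01},
  {"slide": [0, 0, 0], "rot": [0, 0, 0], "hand": 0.01},
])

```text
clock: 13.23
position: [0.5695, 0.1559, 0.3256]
orientation: [[0.466, -0.885, 0.004], [-0.885, -0.466, 0.002], [-0.0, -0.004, -1.0]]
ft_force: [-0.4, 0.2, -1.9]
gripper_width: 0.0216
```

```bash
python3 -c "
from hp import *
plan([.5698,.1902,.22],-151.3)"
```

```text
t 13.23 slide [-0.0302 -0.0158  0.1057] rot [-0.0044  0.     -0.0156] slide if turned [-0.03   -0.0168  0.1056] F [-0.4  0.2 -1.9] w 0.0216 j [ 0.6   0.17 -0.02  0.   -1.37 -0.11]
```

Call:
drive_tool([
  {"slide": [-0.015, -0.008, 0.01], "rot": [-0.004, 0, -0.015], "hand": 0.01},
  {"slide": [-0.014, -0.008, 0.025], "rot": [0, 0, 0], "hand": 0.01},
  {"slide": [0, 0, 0.03], "rot": [0, 0, 0], "hand": 0.01},
  {"slide": [0, 0, 0.02], "rot": [0, 0, 0], "hand": 0.01},
  {"slide": [0, 0, 0], "rot": [0, 0, 0], "hand": 0.01},
])

```text
clock: 13.65
position: [0.5718, 0.1907, 0.2393]
orientation: [[0.464, -0.886, 0.005], [-0.886, -0.464, 0.003], [-0.0, -0.006, -1.0]]
ft_force: [-0.7, -0.6, -1.4]
gripper_width: 0.0215
```

```bash
python3 -c "
from hp import *
plan([.5698,.1902,.17],-151.3)"
```

```text
t 13.65 slide [-0.0004  0.0024  0.0693] rot [-0.0057  0.0004 -0.0181] slide if turned [-0.0005  0.002   0.0693] F [-0.7 -0.6 -1.4] w 0.0215 j [ 0.65  0.23 -0.14  0.   -1.2  -0.16]
```

Call:
drive_tool([
  {"slide": [0, 0.002, 0.015], "rot": [-0.006, 0, -0.018], "hand": 0.01},
  {"slide": [0, 0, 0.02], "rot": [0, 0, 0], "hand": 0.01},
  {"slide": [0, 0, 0.02], "rot": [0, 0, 0], "hand": 0.01},
  {"slide": [0, 0, 0.005], "rot": [0, 0, 0], "hand": 0.01},
  {"slide": [0, 0, 0], "rot": [0, 0, 0], "hand": 0.01},
])

```text
clock: 14.07
position: [0.5721, 0.19, 0.1809]
orientation: [[0.471, -0.882, 0.002], [-0.882, -0.471, -0.0], [0.001, -0.002, -1.0]]
ft_force: [-0.2, -0.9, -0.2]
gripper_width: 0.0216
```

```bash
python3 -c "
from hp import *
plan([.5698,.1902,.0955],-151.3)"
```

```text
t 14.07 slide [-0.0014  0.0021  0.0854] rot [-0.0016 -0.0012 -0.011 ] slide if turned [-0.0013  0.0019  0.0854] F [-0.2 -0.9 -0.2] w 0.0216 j [ 0.65  0.27 -0.22  0.   -1.08 -0.16]
```

Call:
drive_tool([
  {"slide": [-0.0014, 0.002, 0.01], "rot": [-0.002, -0.001, -0.012], "hand": 0.01},
  {"slide": [0, 0, 0.015], "rot": [0, 0, 0], "hand": 0.01},
  {"slide": [0, 0, 0.015], "rot": [0, 0, 0], "hand": 0.01},
  {"slide": [0, 0, 0.01], "rot": [0, 0, 0], "hand": 0.01},
  {"slide": [0, 0, 0], "rot": [0, 0, 0], "hand": 0.01},
])

```text
clock: 14.48
position: [0.5731, 0.192, 0.1348]
orientation: [[0.48, -0.877, 0.008], [-0.877, -0.48, 0.004], [0.0, -0.009, -1.0]]
ft_force: [-0.5, -0.3, -1.4]
gripper_width: 0.022
```

```bash
python3 -c "
from hp import *
plan([.5698,.1902,.0955],-151.3)"
```

```text
t 14.48 slide [-0.      0.0041  0.0393] rot [-0.0087 -0.0002  0.0003] slide if turned [0.     0.0037 0.0393] F [-0.5 -0.3 -1.4] w 0.022 j [ 0.65  0.31 -0.28  0.   -0.97 -0.15]
```

Call:
drive_tool([
  {"slide": [0, 0.004, 0.008], "rot": [-0.009, 0, 0], "hand": 0.01},
  {"slide": [0, 0, 0.01], "rot": [0, 0, 0], "hand": 0.01},
  {"slide": [0, 0, 0.008], "rot": [0, 0, 0], "hand": 0.01},
  {"slide": [0, 0, 0.004], "rot": [0, 0, 0], "hand": 0.01},
  {"slide": [0, 0, 0], "rot": [0, 0, 0], "hand": 0.01},
])

```text
clock: 14.9
position: [0.5707, 0.1907, 0.1047]
orientation: [[0.481, -0.877, 0.002], [-0.877, -0.481, 0.001], [0.0, -0.002, -1.0]]
ft_force: [0.8, -0.3, -1.0]
gripper_width: 0.0214
```

```bash
python3 -c "
from hp import *
plan([.5698,.1902,.0955],-151.3)"
```

```text
t 14.9 slide [-0.      0.0011  0.0092] rot [-0.0024 -0.0004  0.0006] slide if turned [-0.      0.0011  0.0092] F [ 0.8 -0.3 -1. ] w 0.0214 j [ 0.65  0.34 -0.31  0.   -0.91 -0.15]
```

Call:
drive_tool([
  {"slide": [0, 0.001, 0.004], "rot": [-0.002, 0, 0], "hand": 0.01},
  {"slide": [0, 0, 0.003], "rot": [0, 0, 0], "hand": 0.01},
  {"slide": [0, 0, 0.0015], "rot": [0, 0, 0], "hand": 0.01},
  {"slide": [0, 0, 0], "rot": [0, 0, 0], "hand": 0.01},
])

```text
clock: 15.23
position: [0.5701, 0.1903, 0.0956]
orientation: [[0.481, -0.877, 0.001], [-0.877, -0.481, -0.0], [0.001, -0.001, -1.0]]
ft_force: [0.1, -0.5, -1.8]
gripper_width: 0.022
```

```bash
python3 -c "
from hp import *
plan([.5698,.1902,.0955],-151.3)"
```

```text
t 15.23 slide [-0.0001  0.0003  0.0001] rot [-0.0006 -0.0006  0.0008] slide if turned [-0.0001  0.0003  0.0001] F [ 0.1 -0.5 -1.8] w 0.022 j [ 0.65  0.35 -0.32  0.   -0.89 -0.15]
```

Call:
drive_tool([
  {"slide": [0, 0, 0.001], "rot": [0, 0, 0], "hand": 0.01},
  {"slide": [0, 0, 0], "rot": [0, 0, 0], "hand": 0.03},
  {"slide": [0, 0, 0], "rot": [0, 0, 0], "hand": 0.045},
  {"slide": [0, 0, 0], "rot": [0, 0, 0], "hand": 0.045},
  {"slide": [0, 0, 0], "rot": [0, 0, 0], "hand": 0.045},
])

```text
clock: 15.65
position: [0.5711, 0.1908, 0.0958]
orientation: [[0.481, -0.877, 0.003], [-0.877, -0.481, 0.001], [0.001, -0.003, -1.0]]
ft_force: [0.1, -0.1, -0.5]
gripper_width: 0.0419
```

```bash
python3 -c "
from hp import *
plan([.5698,.1902,.0955],-151.3)"
```

```text
t 15.65 slide [-0.0001  0.0014  0.0003] rot [-0.003  -0.0008  0.0012] slide if turned [-0.0001  0.0014  0.0003] F [ 0.1 -0.1 -0.5] w 0.0419 j [ 0.65  0.35 -0.32  0.   -0.89 -0.15]
```

Call:
drive_tool([
  {"slide": [0, 0, -0.005], "rot": [0, 0, 0], "hand": 0.05},
  {"slide": [0, 0, -0.01], "rot": [0, 0, 0], "hand": 0.05},
  {"slide": [0, 0, -0.02], "rot": [0, 0, 0], "hand": 0.05},
  {"slide": [0, 0, -0.03], "rot": [0, 0, 0], "hand": 0.05},
  {"slide": [0, 0, -0.03], "rot": [0, 0, 0], "hand": 0.05},
])

```text
clock: 16.07
position: [0.5675, 0.1887, 0.1899]
orientation: [[0.481, -0.877, -0.007], [-0.877, -0.481, -0.005], [0.001, 0.009, -1.0]]
ft_force: [-0.2, 0.3, 0.8]
gripper_width: 0.0499
```

Call:
drive_tool([
  {"slide": [0, 0, -0.03], "rot": [0, 0, 0], "hand": 0.05},
  {"slide": [0, 0, -0.02], "rot": [0, 0, 0], "hand": 0.05},
  {"slide": [0, 0, -0.005], "rot": [0, 0, 0], "hand": 0.05},
  {"slide": [0, 0, 0], "rot": [0, 0, 0], "hand": 0.05},
])

```text
clock: 16.4
position: [0.5703, 0.1897, 0.2595]
orientation: [[0.481, -0.877, 0.005], [-0.877, -0.481, 0.001], [0.002, -0.005, -1.0]]
ft_force: [1.4, 0.3, -0.4]
gripper_width: 0.0499
```

```bash
python3 -c "
from hp import *
from rig import manip
plan([.5698,.1902,.0955],-151.3)
o=manip.get_obs();c=manip.capture('wrist');pickle.dump((o,c),open('w4.pkl','wb'))
a=cv2.resize(c['pixels'][170:285,190:450,::-1],None,fx=3,fy=3,interpolation=cv2.INTER_CUBIC)
s=manip.capture('side')['pixels'][:,:,::-1];t=manip.capture('top')['pixels'][:,:,::-1];cv2.imwrite('pics/top9.png',t)
b=np.hstack([s[260:400,150:370],t[140:290,150:455][:140]]);b=cv2.resize(b,(780,208))
cv2.imwrite('pics/end.png',np.vstack([a,b]))"
```

```text
t 16.4 slide [-0.001   0.0011  0.164 ] rot [-0.0052 -0.0018  0.0013] slide if turned [-0.0007  0.0002  0.164 ] F [ 1.4  0.3 -0.4] w 0.0499 j [ 0.65  0.22 -0.11  0.   -1.24 -0.15]
```

View pics/end.png

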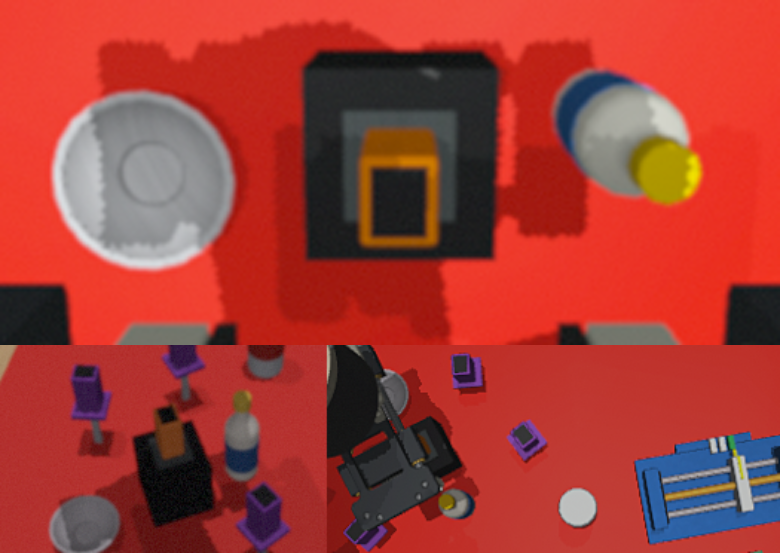

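The tool sits upright and centred in the stand, with its collar flat on top. The pointer is at the green mark and the bystanders are undisturbed, so I'm handing in.

```bash
python3 -c "
from rig import manip
print(manip.hand_in())"
```

```text
the job is handed in; nothing more can be done
None
```

I advanced the star wheel two teeth with the orange tool and put the tool back in its stand. I then handed the job in at about 16.5 s; no verdict was reported.

- **Choice of mark:** In the top view the green mark stood about 25 mm from the pointer's start, which is two teeth (24 mm).
- **Strokes:** I lifted the blade out of the slot and returned to the entry point between strokes. The force readings reached about 7–9 N on the first part of each push and were near zero once the tooth clicked on.
- **Pointer:** After the second stroke, a close wrist picture showed the yellow pointer in line with the green mark. I judged this by eye and did not measure it in millimetres.
- **Tool:** After release, the wrist picture showed the tool upright and near the middle of the hole, with its collar flat on the stand. The gripper was open and about 16 cm above its release height.
- **Bystanders:** Bottle, can and dish were upright and looked undisturbed. The circuit board was outside the last close-up; nothing passed near it.

No check failed. The top and wrist cameras differed by about 2 mm on the slot and stand positions, so I used values in between.

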